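Sweep the used caps into the waste tray

ROBOT

A 6-joint arm with a two-finger parallel gripper is mounted at the origin on the work surface. World frame = base frame: x ahead of the robot, y to its left, z up, the work surface at z = 0. Lengths are in m, angles in rad, forces in N, time in s.
With the tool pointing down it reaches from about 0.275 to 0.875 m from the base axis. Payload 12.5 kg.
Tool frame: the origin (TCP) lies midway between the tips of the shut fingers; the grasp point (between the pads) lies arm.grip_depth behind it (arm.grip_depth is the distance from the TCP to the grasp point, in m); z points along the fingers, y is the direction in which the jaws open and shut (so a half turn about z gives the same grasp; the last joint's range is limited). The gripper opens to 85 mm and grips with 20 to 120 N. Pads are 22 mm wide; open, the fingers measure 114 mm over their backs; the gripper's body (76 mm by 85 mm) begins 54 mm behind the grasp point. The pads swing forward as they close: fully open they stand 13 mm farther back than shut.
Start: joints at [1.199, 0.351, 1.652, -0, 1.139, -0.085], TCP at [0.156, 0.528, 0.231] pointing down, gripper open.
Joint ranges: [-2.75, 2.75], [-0.79, 2.1], [0.01, 2.65], [-1.57, 4.71], [0.07, 3.14], [-2.87, 2.87]. Speed limits (rad/s): [2.22, 2.22, 2.79, 3.14, 3.14, 3.14].

INTERFACE

Orientations are given as a 3x3 rotation matrix whose columns are the frame's x, y, z axes.
In Python, from station import status, eyes, arm gives the robot as it stands. The module is installed in compiled form; this text tells all that it offers.
- The arm moves only by the tool play_rows, never from a script. Its argument "motion" is a list of rows, each a list of 5 numbers: the finger opening in m, from 0 to 0.0854, then the shift along the tool's x, y, z in m, then the turn about the tool's z in degrees. A call has 1 to 12 rows; each row shifts and turns the pose as measured when the row begins, along the tool's axes as they then stand; what a row does not reach is not made up. A row lasts 1/10 s, in which the tool goes at most 50 mm and 8.59 degrees, less where a joint would pass 70% of its speed; a pose out of reach is approached as far as the arm can. A call with a gripper value outside its range is refused whole. The fingers move at their own pace and stop on an object; "grip_force" is the grip in N (left out, the last holds). Time passes only in rows, so rows that do not move let the fingers close. It gives the time, the measured TCP pose, the force and the opening at its end, in the units of the state.
- status.state(): the state, without advancing time (a new reading comes with each control period).
- eyes.capture(name): name is "side" or "top" or "wrist"; returns a dict with "pixels" (420x560x3 uint8, red, green, blue), "intrinsics" (3x3 intrinsics, pixels), "T" (4x4, takes a point from camera to world coordinates). Camera axes: x right, y up, looking along -z (the intrinsics and any distortion apply to the point x, -y, -z); pixel columns grow to the right and rows downward; lengths in m; the calibration is good to about 2 mm. A picture is of the moment at which its call begins. There is no depth.
- arm.close_job(): hands the job in, once; it reports no verdict.
The state is a dict: "clock": time; "joints": joint angles; "qvel": joint speeds; "joint_efforts": joint torques, N m; "tcp_pos": TCP position; "tool_rot": TCP orientation; "contact_force": force on the tool from outside, world axes, zero at the start; "torque": the same for the moment, N m; "opening": opening from 0.0 (shut) to 1.0 (fully open).
Only numpy, scipy, OpenCV 4.12 (cv2) and the standard library are available. Lean on these libraries where they do the work, as an engineer would, in place of code of your own. Each camera call takes 0.05 s, during which the arm holds its last target. There are 200 camera calls.

TASK

Clear the used caps off the sorting board: with your fingertips, sweep all three orange caps across the board and over its edge so that they drop into the red waste tray. Only push them, do not pick them up; leave the blue cap and the amber vial standing where they are.

Things in the scene. Friction and masses are not known exactly. Their poses are not given: they have to be found in the camera images.
- board: grey sorting board, fixed, 250 (its x) x 200 (its y) mm, its flat top 45 mm above the table; an aluminium lip 6 mm thick stands 12 mm above the top along the whole of each of the two sides x = +-125 mm; the two ends y = +-100 mm are open, and a tray stands at each. Origin at the centre of its underside on the table, z up. Five things stand on the top at random, each in a lane of its own along the board's y, the lanes about 46 mm apart in its x; nothing else stands in a lane
- waste_tray: red plastic open tray, fixed, 250 (its x) x 104 (its y) x 42 mm high, walls and floor 4 mm thick; it stands against one open end of the board (the red and white trays change ends from run to run), 1 mm from it, its axes parallel to the board's; origin at the centre of its underside. The orange caps belong in this one
- clean_tray: white plastic open tray, fixed, 250 (its x) x 104 (its y) x 42 mm high, walls and floor 4 mm thick; it stands against one open end of the board (the red and white trays change ends from run to run), 1 mm from it, its axes parallel to the board's; origin at the centre of its underside. Nothing belongs in it
- cap_1: used screw cap, orange plastic disc 30 mm in diameter and 12 mm high, 12 to 21 g, loose, standing flat on the board; origin at the centre of its underside, z up
- cap_2: used screw cap, orange plastic disc 30 mm in diameter and 12 mm high, 12 to 21 g, loose, standing flat on the board; origin at the centre of its underside, z up
- cap_3: used screw cap, orange plastic disc 30 mm in diameter and 12 mm high, 12 to 21 g, loose, standing flat on the board; origin at the centre of its underside, z up
- blue_cap: screw cap like the orange ones (30 mm in diameter, 12 mm high) but blue, loose on the board; to be left alone; origin at the centre of its underside
- vial: small amber glass vial with a white cap, 24 mm in diameter, 45 mm high, 40 g, loose, standing upright on the board; to be left alone; origin at the centre of its underside, z up

How it is judged:
At the end, for the whole second after the job is handed in: All three orange caps lie at rest inside the red waste tray (origins inside its walls and less than 36 mm above its underside); the blue cap and the vial are within 15 mm of where they started, the vial upright (x of cap_1 in the frame of waste_tray between -0.122 and 0.122 m and y of cap_1 in the frame of waste_tray between -0.049 and 0.049 m and z of each of cap_1, cap_2, cap_3 in the frame of waste_tray below 0.036 m and linear speed of each of cap_1, cap_2, cap_3 below 0.02 m/s and x of cap_2 in the frame of waste_tray between -0.122 and 0.122 m and y of cap_2 in the frame of waste_tray between -0.049 and 0.049 m and x of cap_3 in the frame of waste_tray between -0.122 and 0.122 m and y of cap_3 in the frame of waste_tray between -0.049 and 0.049 m and distance of each of blue_cap, vial from where it was at the start of the episode below 0.015 m and angle between vial's own z axis and vertical below 0.15 rad); the robot touches nothing.
It fails at once if an orange cap is lifted off the board (its underside more than 15 mm above the board's top) (height (world z) of any of cap_1, cap_2, cap_3 above 0.06 m).
It fails at once if the blue cap is moved by more than 15 mm or lifted (distance of blue_cap from where it was at the start of the episode above 0.015 m).
It fails at once if the vial is moved by more than 15 mm, or tipped (distance of vial from where it was at the start of the episode above 0.015 m or angle between vial's own z axis and vertical above 0.4 rad).
It also fails if it takes over 48 s, if anything falls off the work surface, if the arm or the gripper's body presses on something with over 40 N, if the wrist force passes 120 N, or if a joint passes its speed limit or range.

## Working session

There is one attempt and no reset: what is moved stays moved. The work goes in short steps, Python scripts to look and compute and a tool call to move; the robot and the scene stay as the last step left them, time stands still between calls to the robot, and variables do not carry over. Pictures are saved under pics/ and viewed, about 8 in all and at most 12, crops included, and the job is handed in when it is done.

Besides the shell and the picture viewer there is one more tool, called after ">>>" as a command line: name --pt "numbers of a row" for each row, then --argument value for the rest. play_rows: Moves the arm, as the interface text tells. Its arguments: {"type":"object","properties":{"motion":{"type":"array","items":{"type":"array","items":{"type":"number"}}},"grip_force":{"type":"number"}},"required":["motion"]}

```bash
mkdir -p pics
python3 - <<'E'
from station import status, eyes, arm
import cv2,numpy as np
s=status.state();print(s['clock'],s['tcp_pos'],s['tool_rot'],arm.grip_depth)
for n in('top','side'):
    c=eyes.capture(n);cv2.imwrite(f'pics/{n}0.png',c['pixels'][...,::-1]);print(n,c['intrinsics'],c['T'])
E
```

```text
0.0 [0.15544856 0.52722848 0.23076082] [[-9.59149314e-01  2.82899999e-01 -4.29466424e-04]
 [ 2.82900306e-01  9.59148703e-01 -1.08720757e-03]
 [ 1.04351143e-04 -1.16429058e-03 -9.99999317e-01]] 0.0187
top [[503.33710216   0.         285.59733618]
 [  0.         503.33710216 214.95802313]
 [  0.           0.           1.        ]] [[-0.00165245  0.99266843 -0.12085801  0.46219788]
 [-0.99975762 -0.00429324 -0.02159321  0.01644738]
 [-0.02195377  0.12079304  0.99243492  0.82560719]
 [ 0.          0.          0.          1.        ]]
side [[504.88854235   0.         284.89295964]
 [  0.         504.88854235 212.38116395]
 [  0.           0.           1.        ]] [[-0.82568543  0.35440718 -0.43890673  0.254014  ]
 [-0.56366677 -0.54984893  0.61639754  0.48162136]
 [-0.02287669  0.75634761  0.6537698   0.52321978]
 [ 0.          0.          0.          1.        ]]
```

View pics/top0.png

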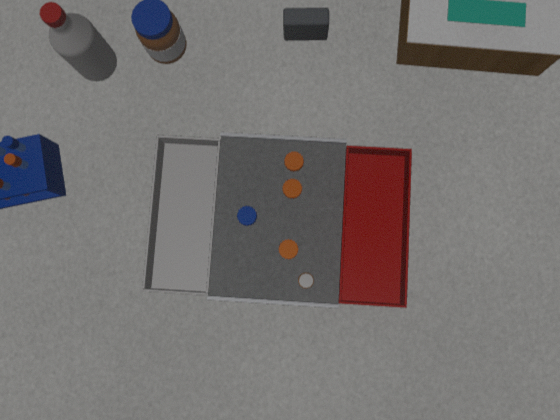

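The red tray is at image right (world −y). The orange caps are at about (293,161), (292,188) and (288,249), the blue cap at (247,216) and the vial at (306,281). I'll plan to push with tool y along the board's x, using a narrowly opened cradle of two fingers.

```bash
cat > h.py <<'E'
from station import status, eyes, arm
import cv2,numpy as np
def ray(c,u,v,z):
    K,T=c['intrinsics'],c['T'];d=np.array([(u-K[0,2])/K[0,0],-(v-K[1,2])/K[1,1],-1.]);d=T[:3,:3]@d;o=T[:3,3]
    return o+d*(z-o[2])/d[2]
def blobs(c,lo,hi,z,amin=40):
    h=cv2.cvtColor(c['pixels'],cv2.COLOR_RGB2HSV);m=cv2.inRange(h,np.array(lo),np.array(hi))
    n,_,st,ce=cv2.connectedComponentsWithStats(m)
    return [(ce[i].round(1),st[i,4],ray(c,*ce[i],z).round(4)) for i in range(1,n) if st[i,4]>amin]
E
python3 - <<'E'
from h import *
c=eyes.capture('top')
for b in blobs(c,(8,120,100),(20,255,255),.057):print('or',b)
for b in blobs(c,(105,120,60),(130,255,255),.057):print('bl',b)
for n,u,v,z in[('tl',221,137,.057),('tr',346,143,.057),('bl',209,298,.057),('br',340,305,.057),('redNE',410,150,.042),('redSE',407,305,.042),('vial',306,281,.09)]:print(n,ray(c,u,v,z).round(4))
i=cv2.resize(c['pixels'][120:320,190:430,::-1],None,fx=3.3,fy=3,interpolation=cv2.INTER_CUBIC);cv2.imwrite('pics/crop.png',cv2.resize(c['pixels'][125:315,190:430,::-1],None,fx=3,fy=3,interpolation=cv2.INTER_CUBIC))
E
```

```text
or (array([293.4, 160.6]), np.int32(276), array([0.6411, 0.0209, 0.057 ]))
or (array([  9.5, 158.7]), np.int32(87), array([0.6472, 0.4692, 0.057 ]))
or (array([291.8, 187.9]), np.int32(287), array([0.5979, 0.0234, 0.057 ]))
or (array([288. , 248.8]), np.int32(297), array([0.5037, 0.0296, 0.057 ]))
bl (array([150.8,  17.8]), np.int32(1164), array([0.8796, 0.2518, 0.057 ]))
bl (array([ 23.8, 172.9]), np.int32(2692), array([0.6242, 0.4449, 0.057 ]))
bl (array([246.4, 215.3]), np.int32(286), array([0.5556, 0.0935, 0.057 ]))
tl [0.6798 0.1346 0.057 ]
tr [ 0.6686 -0.0614  0.057 ]
bl [0.4297 0.1493 0.057 ]
br [ 0.4192 -0.0484  0.057 ]
redNE [ 0.6605 -0.1639  0.042 ]
redSE [ 0.4183 -0.1517  0.042 ]
vial [0.4553 0.0031 0.09  ]
```

View pics/crop.png

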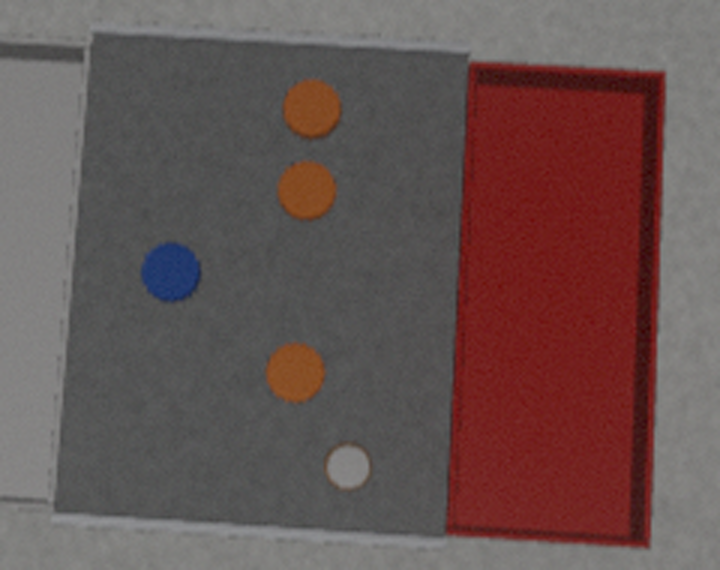

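>>> play_rows --pt "0.012 0 0 0 8.5" --pt "0.012 0 0 0 8.5" --pt "0.012 0 0 0 8.5" --pt "0.012 0 0 0 8.5" --pt "0.012 0 0 0 8.5" --pt "0.012 0 0 0 8.5" --pt "0.012 0 0 0 8.5" --pt "0.012 0 0 0 8.5" --pt "0.012 0 0 0 8.5" --pt "0.012 0 0 0 0" --grip_force 40

```text
clock: 1.15
tcp_pos: [0.1549, 0.5259, 0.2284]
tool_rot: [[0.072, 0.997, -0.002], [0.997, -0.072, -0.006], [-0.006, -0.002, -1.0]]
contact_force: [0.6, -0.1, 0.1]
opening: 0.141
```

>>> play_rows --pt "0.012 -0.031 0.037 0 -0.8" --pt "0.012 -0.031 0.037 0 0" --pt "0.012 -0.031 0.037 0 0" --pt "0.012 -0.031 0.037 0 0" --pt "0.012 -0.031 0.037 0 0" --pt "0.012 -0.031 0.037 0 0" --pt "0.012 -0.031 0.037 0 0" --pt "0.012 -0.031 0.037 0 0" --pt "0.012 -0.031 0.037 0 0" --pt "0.012 -0.031 0.037 0 0" --pt "0.012 -0.031 0.037 0 0" --pt "0.012 0 0 0 0"

```text
clock: 2.35
tcp_pos: [0.5629, 0.1582, 0.2285]
tool_rot: [[-0.006, 1.0, -0.001], [1.0, 0.006, -0.005], [-0.005, -0.001, -1.0]]
contact_force: [-1.4, 0.2, 0.6]
opening: 0.137
```

```bash
cat >> h.py <<'E'
def xy(t=None):
    s=status.state();r=s['tcp_pos'];R=s['tool_rot']
    p=np.array([.0575,.998]);q=np.array([.998,-.0575])
    print('X %.4f Y %.4f z %.4f yaw %.2f clk %.2f'%(q@r[:2],p@r[:2],r[2],np.degrees(np.arctan2(R[1,0],R[0,0])),s['clock']),'op',s['opening'])
    if t is not None:
        d=np.array([*(p*t[1]+q*t[0]),t[2]])-r;print('tool shift',(R.T@d).round(4))
E
python3 -c "
from h import *
xy((.6386,.100,.09))"
```

```text
X 0.5527 Y 0.1902 z 0.2285 yaw 90.37 clk 2.35 op 0.13730661366224325
tool shift [-0.0949  0.0797  0.1389]
```

>>> play_rows --pt "0.012 0 0 0 3.7" --pt "0.012 -0.025 0.018 0.035 0" --pt "0.012 -0.025 0.018 0.035 0" --pt "0.012 -0.025 0.018 0.035 0" --pt "0.012 -0.02 0.018 0.035 0" --pt "0.012 0 0 0 0"

```text
clock: 2.95
tcp_pos: [0.6318, 0.0572, 0.0843]
tool_rot: [[0.034, 0.999, 0.0], [0.999, -0.034, -0.003], [-0.003, 0.0, -1.0]]
contact_force: [-1.3, 0.1, -0.7]
opening: 0.142
```

```bash
python3 -c "
from h import *
xy((.6386,.100,.050))
for n in('wrist','side'):
    c=eyes.capture(n);cv2.imwrite('pics/%s1.png'%n,c['pixels'][...,::-1])
a=[cv2.imread('pics/%s1.png'%n)for n in('wrist','side')]
cv2.imwrite('pics/both1.png',cv2.resize(np.hstack(a),(800,300)))"
```

```text
X 0.6272 Y 0.0934 z 0.0843 yaw 88.04 clk 2.95 op 0.14168720419173553
tool shift [0.0064 0.0111 0.0343]
```

View pics/both1.png

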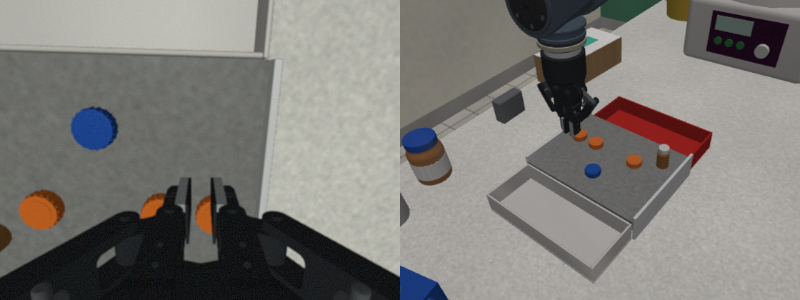

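The wrist view shows the fingertips (at about 185–215 px) just left of cap 1, with the lip to the right. This fits the computed 11 mm correction toward the cap 1 lane.

>>> play_rows --pt "0.012 0.006 0.011 0 1.4" --pt "0.012 0.003 0.001 0.015 0" --pt "0.012 0 0 0 0"

```text
clock: 3.35
tcp_pos: [0.6454, 0.0712, 0.0769]
tool_rot: [[0.051, 0.999, 0.01], [0.999, -0.051, -0.002], [-0.002, 0.01, -1.0]]
contact_force: [-0.5, -0.3, -1.4]
opening: 0.142
```

```bash
python3 -c "
from h import *
xy((.6386,.100,.0495))"
```

```text
X 0.6400 Y 0.1081 z 0.0769 yaw 87.06 clk 3.35 op 0.142351551475117
tool shift [-0.0081 -0.0022  0.0274]
```

>>> play_rows --pt "0.012 -0.003 -0.001 0.014 0" --pt "0.012 0 0 0.01 0" --pt "0.012 0 0 0 0" --pt "0.012 0 0 0 0"

```text
clock: 3.75
tcp_pos: [0.6433, 0.0689, 0.0517]
tool_rot: [[0.047, 0.999, 0.01], [0.999, -0.047, -0.002], [-0.002, 0.01, -1.0]]
contact_force: [-0.5, 0.4, -0.0]
opening: 0.14
```

```bash
python3 -c "
from h import *
xy((.6386,.100,.0495));print(status.state()['contact_force'])
for n in('wrist','side'):
    c=eyes.capture(n);cv2.imwrite('pics/%s2.png'%n,c['pixels'][...,::-1])
a=cv2.imread('pics/wrist2.png')[:,100:500];b=cv2.resize(cv2.imread('pics/side2.png')[120:330,0+150:350],(400,420),interpolation=cv2.INTER_CUBIC)
cv2.imwrite('pics/both2.png',np.hstack([a,b]))"
```

```text
X 0.6381 Y 0.1058 z 0.0517 yaw 87.29 clk 3.75 op 0.1402329279693384
tool shift [-0.0058  0.      0.0022]
[-0.53996531  0.37077607 -0.00244172]
```

View pics/both2.png

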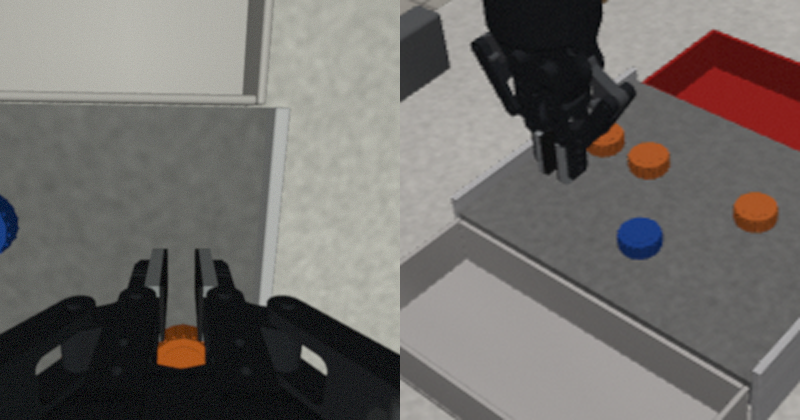

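Cap 1 is centred in the finger gap (column 182 against 183). Pushing now.

>>> play_rows --pt "0.012 -0.01 0 0.002 0" --pt "0.012 -0.012 0 0 0" --pt "0.012 -0.012 0 0 0" --pt "0.012 -0.012 0 0 0" --pt "0.012 -0.012 0 0 0" --pt "0.012 -0.012 0 0 0"

```text
clock: 4.45
tcp_pos: [0.6404, -0.007, 0.051]
tool_rot: [[0.047, 0.999, 0.013], [0.999, -0.047, -0.002], [-0.002, 0.013, -1.0]]
contact_force: [0.2, 0.2, -0.5]
opening: 0.136
```

```bash
python3 -c "
from h import *
xy((.6386,-.026,.0495));print(status.state()['contact_force'])"
```

```text
X 0.6396 Y 0.0298 z 0.0510 yaw 87.30 clk 4.45 op 0.13575198860507312
tool shift [-0.0558 -0.002   0.0016]
[ 0.16355245  0.23976578 -0.50339639]
```

>>> play_rows --pt "0.012 -0.012 -0.001 0 0.5" --pt "0.012 -0.012 -0.001 0 0" --pt "0.012 -0.012 0 0 0" --pt "0.012 -0.012 0 0 0" --pt "0.012 -0.01 0 0 0" --pt "0.012 0 0 0 0"

```text
clock: 5.05
tcp_pos: [0.6346, -0.0723, 0.0512]
tool_rot: [[0.059, 0.998, 0.013], [0.998, -0.059, -0.003], [-0.002, 0.013, -1.0]]
contact_force: [0.6, -0.5, 0.1]
opening: 0.139
```

```bash
python3 -c "
from h import *
xy((.5954,.100,.09));print(status.state()['contact_force'])
c=eyes.capture('side');cv2.imwrite('pics/side3.png',c['pixels'][...,::-1])"
```

```text
X 0.6375 Y -0.0357 z 0.0512 yaw 86.62 clk 5.05 op 0.13927585955759633
tool shift [ 0.1355 -0.0422 -0.0396]
[ 0.60538437 -0.49891768  0.073433  ]
```

View pics/side3.png

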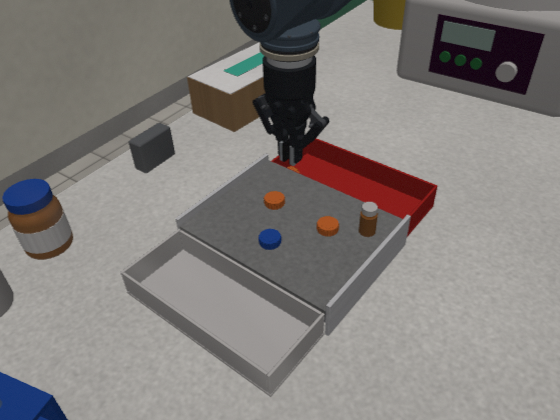

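Cap 1 shows as an orange sliver at (293,170) beside the finger, at the tray. I'll lift, move to the cap 2 lane and check.

>>> play_rows --pt "0.012 0.002 0 -0.03 0" --pt "0.012 0.02 -0.008 -0.02 0" --pt "0.012 0.03 -0.01 0 0" --pt "0.012 0.03 -0.01 0 0" --pt "0.012 0.03 -0.01 0 0" --pt "0.012 0.015 -0.003 0 0" --pt "0.012 0 0 0 0" --pt "0.012 0 0 0 0"

```text
clock: 5.9
tcp_pos: [0.5997, 0.0642, 0.1026]
tool_rot: [[0.057, 0.998, 0.014], [0.998, -0.057, -0.001], [-0.001, 0.014, -1.0]]
contact_force: [-0.2, 0.2, -0.3]
opening: 0.14
```

```bash
python3 -c "
from h import *
xy((.5954,.100,.0495))
c=eyes.capture('top')
for b in blobs(c,(8,120,60),(20,255,255),.057,20):print('or',b)
c=eyes.capture('side');cv2.imwrite('pics/side4.png',c['pixels'][100:320,100:460,::-1])"
```

```text
X 0.5948 Y 0.0986 z 0.1026 yaw 86.76 clk 5.90 op 0.14048711367603361
tool shift [ 0.0014 -0.0006  0.0531]
or (array([147.5,  41.6]), np.int32(21), array([0.8391, 0.256 , 0.057 ]))
or (array([ 11.1, 159.5]), np.int32(119), array([0.6459, 0.4665, 0.057 ]))
or (array([353.4, 169.5]), np.int32(154), array([ 0.6264, -0.0722,  0.057 ]))
```

View pics/side4.png

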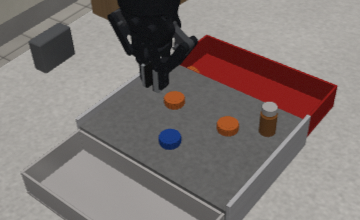

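>>> play_rows --pt "0.012 0.003 0 0.02 0" --pt "0.012 0.002 0 0.02 0" --pt "0.012 0 0 0.012 0" --pt "0.012 0 0 0 0" --pt "0.012 0 0 0 0"

```text
clock: 6.5
tcp_pos: [0.6028, 0.0637, 0.0494]
tool_rot: [[0.063, 0.998, 0.016], [0.998, -0.063, -0.002], [-0.001, 0.016, -1.0]]
contact_force: [0.0, -0.1, 1.0]
opening: 0.141
```

```bash
python3 -c "
from h import *
xy((.5954,.100,.0495));print(status.state()['contact_force'])
a=eyes.capture('wrist')['pixels'][...,::-1];b=cv2.resize(eyes.capture('top')['pixels'][125:315,280:430,::-1],None,fx=420/190,fy=420/190)
cv2.imwrite('pics/w5.png',np.hstack([a[:,100:500],b]))"
```

```text
X 0.5980 Y 0.0983 z 0.0494 yaw 86.38 clk 6.50 op 0.14128657330635877
tool shift [ 0.0016 -0.003  -0.0001]
[ 0.02681389 -0.07295686  0.96872261]
```

View pics/w5.png

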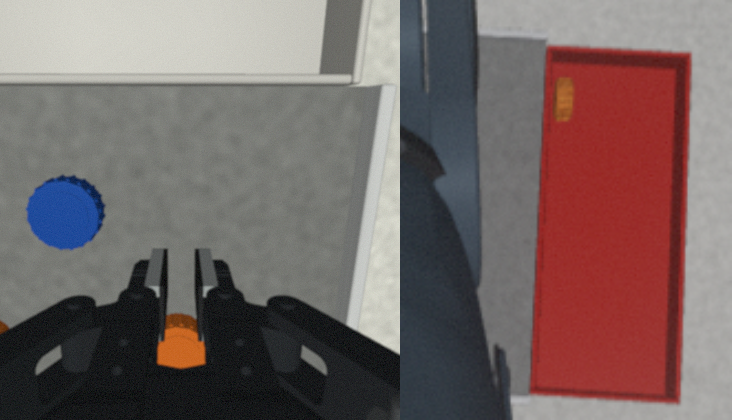

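Cap 1 is inside the red tray, standing on edge by the near wall. Its origin is about 19 mm up, so it passes. Cap 2 is centred between the fingers, so I'll push it.

>>> play_rows --pt "0.012 -0.01 -0.001 0 0" --pt "0.012 -0.012 -0.001 0 0" --pt "0.012 -0.012 0 0 0" --pt "0.012 -0.012 0 0 0" --pt "0.012 -0.012 0 0 0" --pt "0.012 -0.012 0 0 0"

```text
clock: 7.2
tcp_pos: [0.5969, -0.0116, 0.0521]
tool_rot: [[0.062, 0.998, 0.02], [0.998, -0.062, -0.002], [-0.001, 0.02, -1.0]]
contact_force: [0.1, 0.3, -0.0]
opening: 0.135
```

```bash
python3 -c "
from h import *
xy((.5954,-.035,.0495));print(status.state()['contact_force'])"
```

```text
X 0.5964 Y 0.0228 z 0.0521 yaw 86.43 clk 7.20 op 0.13486087604087865
tool shift [-0.0578 -0.0012  0.0026]
[ 0.09992398  0.32983522 -0.00407051]
```

>>> play_rows --pt "0.012 -0.012 -0.001 0.002 0" --pt "0.012 -0.012 0 0 0" --pt "0.012 -0.012 0 0 0" --pt "0.012 -0.012 0 0 0" --pt "0.012 -0.01 0 0 0" --pt "0.012 0 0 0 0"

```text
clock: 7.8
tcp_pos: [0.5916, -0.0767, 0.0498]
tool_rot: [[0.064, 0.998, 0.019], [0.998, -0.064, -0.002], [-0.001, 0.02, -1.0]]
contact_force: [0.3, 0.7, 0.7]
opening: 0.14
```

```bash
python3 -c "
from h import *
xy((.5020,.100,.10));print(status.state()['contact_force'])
c=eyes.capture('top')
for b in blobs(c,(8,120,60),(20,255,255),.02,20):print('or',b)"
```

```text
X 0.5949 Y -0.0426 z 0.0498 yaw 86.31 clk 7.80 op 0.14012444294493728
tool shift [ 0.1418 -0.0932 -0.0521]
[0.27755248 0.70704715 0.68575847]
or (array([150. ,  40.8]), np.int32(55), array([0.8586, 0.2633, 0.02  ]))
or (array([513.6,  55.5]), np.int32(40), array([ 0.8253, -0.3451,  0.02  ]))
or (array([547.8,  60.7]), np.int32(28), array([ 0.8156, -0.4006,  0.02  ]))
or (array([ 11.7, 159.5]), np.int32(127), array([0.6548, 0.4873, 0.02  ]))
or (array([288. , 248.9]), np.int32(294), array([0.5056, 0.0302, 0.02  ]))
```

>>> play_rows --pt "0.012 0.002 0 -0.03 0" --pt "0.012 0.015 -0.01 -0.02 0" --pt "0.012 0.03 -0.02 -0.005 0" --pt "0.012 0.03 -0.02 0 0" --pt "0.012 0.03 -0.02 0 0" --pt "0.012 0.02 -0.013 0 0" --pt "0.012 0.01 -0.01 0 0" --pt "0.012 0 0 0 0" --pt "0.012 0 0 0 0"

```text
clock: 8.75
tcp_pos: [0.5038, 0.0739, 0.1054]
tool_rot: [[0.062, 0.998, 0.021], [0.998, -0.062, -0.001], [0.0, 0.021, -1.0]]
contact_force: [-0.2, -0.1, -0.8]
opening: 0.139
```

```bash
python3 -c "
from h import *
xy((.5020,.100,.05))
c=eyes.capture('top')
for b in blobs(c,(8,120,60),(20,255,255),.02,20):print('or',b)
b=cv2.resize(c['pixels'][125:315,190:430,::-1],None,fx=420/190,fy=420/190)
cv2.imwrite('pics/t6.png',b)"
```

```text
X 0.4985 Y 0.1027 z 0.1054 yaw 86.46 clk 8.75 op 0.13906957849638404
tool shift [-0.0028  0.0019  0.0555]
or (array([151.7,  40.9]), np.int32(85), array([0.8582, 0.2604, 0.02  ]))
or (array([460.3,  57.6]), np.int32(49), array([ 0.8227, -0.2571,  0.02  ]))
or (array([501.6,  58. ]), np.int32(65), array([ 0.8213, -0.3251,  0.02  ]))
or (array([526.6,  63.2]), np.int32(218), array([ 0.8118, -0.3656,  0.02  ]))
or (array([467.9,  62.9]), np.int32(53), array([ 0.8134, -0.2692,  0.02  ]))
or (array([491.4,  66.7]), np.int32(34), array([ 0.8064, -0.3075,  0.02  ]))
or (array([ 11.9, 159.6]), np.int32(136), array([0.6546, 0.4869, 0.02  ]))
or (array([353.4, 169.6]), np.int32(153), array([ 0.6341, -0.0764,  0.02  ]))
or (array([362.9, 196. ]), np.int32(286), array([ 0.5905, -0.0909,  0.02  ]))
```

View pics/t6.png

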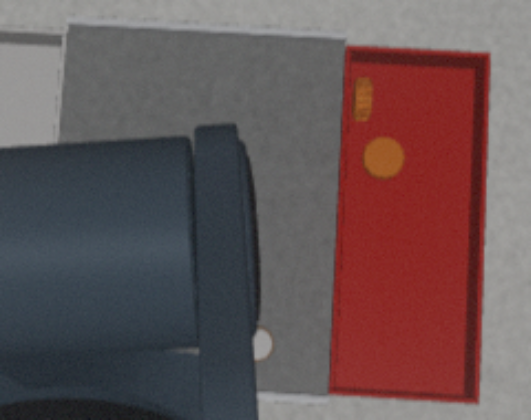

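Cap 2 is flat in the tray at (384,157). Cap 1 stands on edge at (363,100). Next I'll descend behind cap 3.

>>> play_rows --pt "0.012 0 0.001 0.02 0" --pt "0.012 0 0.001 0.02 0" --pt "0.012 0 0 0.014 0" --pt "0.012 0 0 0 0" --pt "0.012 0 0 0 0"

```text
clock: 9.3
tcp_pos: [0.5108, 0.0695, 0.0503]
tool_rot: [[0.067, 0.997, 0.025], [0.998, -0.067, -0.001], [0.0, 0.025, -1.0]]
contact_force: [-0.2, 0.3, 0.3]
opening: 0.139
```

```bash
python3 -c "
from h import *
xy((.5020,.060,.0495));print(status.state()['contact_force'])
a=eyes.capture('wrist')['pixels'][...,::-1];b=cv2.resize(eyes.capture('side')['pixels'][120:300,220:420,::-1],None,fx=420/180,fy=420/180)
cv2.imwrite('pics/w7.png',np.hstack([a[:,140:460],b]))"
```

```text
X 0.5058 Y 0.0987 z 0.0503 yaw 86.15 clk 9.30 op 0.1385424130977075
tool shift [-0.0388 -0.0038  0.0007]
[-0.16993757  0.25854975  0.31725673]
```

View pics/w7.png

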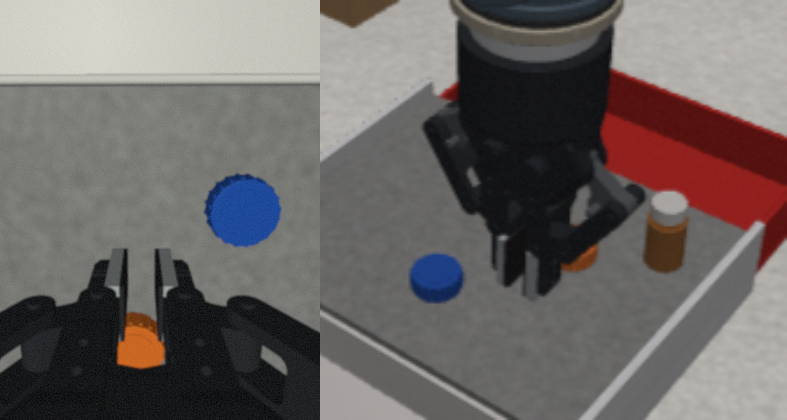

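Cap 3 is centred. The right-hand knuckle of the gripper hangs on the vial's side, so I'll measure how high its lower edge is before passing the vial.

```bash
python3 -c "
from h import *
c=eyes.capture('side');s=status.state();p=np.array([.0575,.998,0]);T=c['T'];K=c['intrinsics'];o=T[:3,3]
for off in(-.01,0,.012):
  for u,v in[(530,295),(550,270),(575,250),(600,235),(625,215),(645,195),(640,185)]:
    u2,v2=(u-320)/2.3333+220,v/2.3333+120
    d=T[:3,:3]@np.array([(u2-K[0,2])/K[0,0],-(v2-K[1,2])/K[1,1],-1]);r=o+d*((s['tcp_pos']@p+off-o@p)/(d@p))
    print(off,u,v,'d %.3f z %.3f'%(.5058-np.dot([.998,-.0575],r[:2]),r[2]))"
```

```text
-0.01 530 295 d -0.004 z 0.033
-0.01 550 270 d 0.010 z 0.061
-0.01 575 250 d 0.026 z 0.085
-0.01 600 235 d 0.041 z 0.104
-0.01 625 215 d 0.055 z 0.125
-0.01 645 195 d 0.066 z 0.144
-0.01 640 185 d 0.062 z 0.149
0 530 295 d 0.003 z 0.045
0 550 270 d 0.017 z 0.072
0 575 250 d 0.032 z 0.096
0 600 235 d 0.047 z 0.114
0 625 215 d 0.061 z 0.135
0 645 195 d 0.071 z 0.153
0 640 185 d 0.068 z 0.158
0.012 530 295 d 0.012 z 0.059
0.012 550 270 d 0.025 z 0.086
0.012 575 250 d 0.040 z 0.109
0.012 600 235 d 0.054 z 0.127
0.012 625 215 d 0.068 z 0.147
0.012 645 195 d 0.077 z 0.164
0.012 640 185 d 0.074 z 0.169
```

Around 36–40 mm to the side, the linkage's lower edge is at z ≈ 0.10 and the vial top is at 0.09, so it clears. I'll keep X ≈ 0.505 and push in stages.

>>> play_rows --pt "0.012 -0.012 0 0 0" --pt "0.012 -0.012 0 0 0" --pt "0.012 -0.012 0 0 0" --pt "0.012 -0.01 0 0 0"

```text
clock: 9.85
tcp_pos: [0.5083, 0.0208, 0.0524]
tool_rot: [[0.065, 0.997, 0.028], [0.998, -0.065, -0.001], [0.0, 0.028, -1.0]]
contact_force: [-0.5, -0.2, -0.4]
opening: 0.141
```

```bash
python3 -c "
from h import *
xy((.505,-.035,.051));print(status.state()['contact_force'])
a=eyes.capture('wrist')['pixels'][...,::-1];b=cv2.resize(eyes.capture('side')['pixels'][120:300,220:420,::-1],None,fx=420/180,fy=420/180)
cv2.imwrite('pics/w8.png',np.hstack([a[:,140:460],b]))"
```

```text
X 0.5060 Y 0.0500 z 0.0524 yaw 86.26 clk 9.85 op 0.1410022326050521
tool shift [-0.085  -0.0008  0.0013]
[-0.45961512 -0.16769638 -0.41987718]
```

View pics/w8.png

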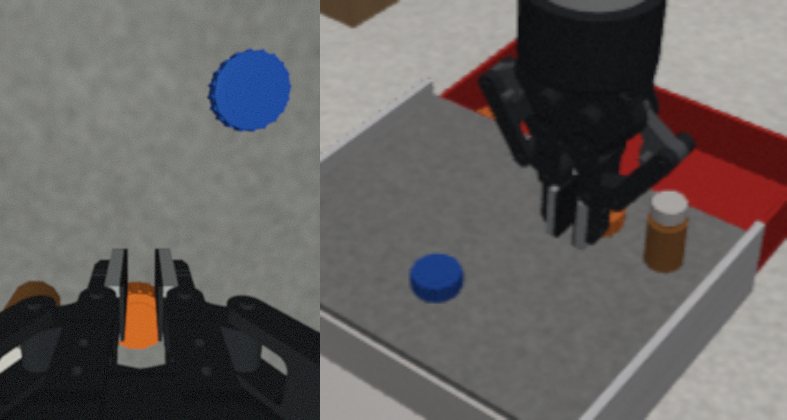

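The vial hasn't moved (its cap is still at (669,207)), and the orange cap is in the cradle. Continuing.

>>> play_rows --pt "0.012 -0.012 0.001 0.001 0" --pt "0.012 -0.012 0 0 0" --pt "0.012 -0.012 0 0 0" --pt "0.012 -0.012 0 0 0"

```text
clock: 10.35
tcp_pos: [0.506, -0.0302, 0.0512]
tool_rot: [[0.065, 0.997, 0.028], [0.998, -0.065, -0.001], [0.001, 0.028, -1.0]]
contact_force: [-0.6, 0.5, -0.9]
opening: 0.14
```

```bash
python3 -c "
from h import *
xy((.505,-.038,.051));print(status.state()['contact_force'])"
```

```text
X 0.5067 Y -0.0010 z 0.0512 yaw 86.26 clk 10.35 op 0.14000823279391117
tool shift [-0.037  -0.0018  0.0001]
[-0.63142193  0.51124362 -0.91995909]
```

Past the edge, I'll lift and move over the tray, away from everything.

>>> play_rows --pt "0.012 -0.012 0 0 0" --pt "0.012 -0.012 0 0 0" --pt "0.012 -0.012 0 0 0" --pt "0.012 -0.006 0 0 0" --pt "0.012 0 0 0 0" --pt "0.012 0 0 -0.03 0" --pt "0.012 0 0 -0.04 0" --pt "0.012 0 0.02 -0.04 0" --pt "0.012 -0.04 0 -0.03 0" --pt "0.012 -0.045 0 0 0" --pt "0.012 -0.045 0 0 0" --pt "0.012 -0.04 0 0 0"

```text
clock: 11.55
tcp_pos: [0.5083, -0.2485, 0.1978]
tool_rot: [[0.058, 0.998, 0.027], [0.998, -0.058, -0.002], [-0.0, 0.027, -1.0]]
contact_force: [0.2, 0.9, 0.7]
opening: 0.143
```

>>> play_rows --pt "0.012 -0.04 0 0 0" --pt "0.012 -0.04 0 0 0" --pt "0.012 0 0 0 0" --pt "0.012 0 0 0 0" --pt "0.012 0 0 0 0"

```text
clock: 12.05
tcp_pos: [0.5026, -0.3342, 0.1974]
tool_rot: [[0.061, 0.998, 0.028], [0.998, -0.061, -0.002], [-0.0, 0.028, -1.0]]
contact_force: [-0.1, -0.4, -0.8]
opening: 0.143
```

```bash
python3 -c "
from h import *
xy()
c=eyes.capture('top')
for b in blobs(c,(8,120,60),(20,255,255),.016,60):print('or',b)
for b in blobs(c,(105,120,60),(130,255,255),.057):print('bl',b)
a=cv2.resize(c['pixels'][125:315,190:430,::-1],(480,380));b=cv2.resize(eyes.capture('side')['pixels'][120:300,180:440,::-1],(320,222))
o=np.zeros((380,800,3),np.uint8);o[:,:480]=a;o[:222,480:]=b;cv2.imwrite('pics/t9.png',o)"
```

```text
X 0.5208 Y -0.3046 z 0.1974 yaw 86.50 clk 12.05 op 0.14349099098298307
or (array([156.4,  40.1]), np.int32(160), array([0.8616, 0.2536, 0.016 ]))
or (array([ 11.4, 159.4]), np.int32(122), array([0.6559, 0.49  , 0.016 ]))
or (array([353.5, 169.4]), np.int32(150), array([ 0.6353, -0.077 ,  0.016 ]))
or (array([362.9, 196. ]), np.int32(283), array([ 0.5912, -0.0914,  0.016 ]))
or (array([349.9, 249.1]), np.int32(159), array([ 0.5052, -0.069 ,  0.016 ]))
bl (array([150.8,  17.8]), np.int32(1159), array([0.8796, 0.2519, 0.057 ]))
bl (array([ 23.8, 172.8]), np.int32(2705), array([0.6243, 0.4448, 0.057 ]))
bl (array([246.5, 215.3]), np.int32(287), array([0.5555, 0.0934, 0.057 ]))
```

View pics/t9.png

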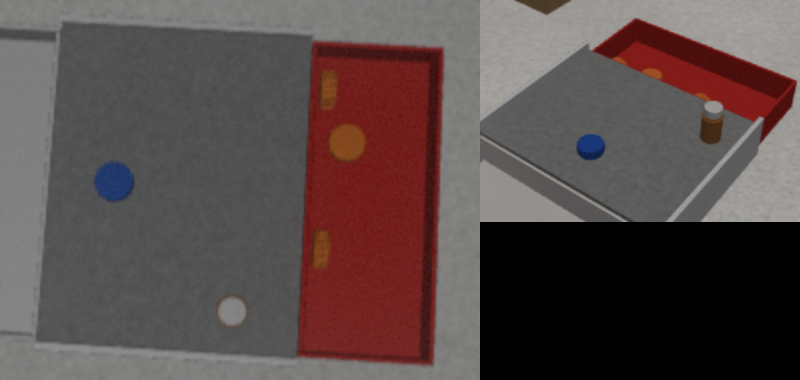

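```bash
python3 -c "
from station import arm
print(arm.close_job())"
```

```text
the job is handed in; nothing more can be done
None
```

All three orange caps are in the red waste tray, and I handed the job in after about 12 s of the 48 s allowed. I used the nearly closed fingers, open 12 mm, as a cradle. Each cap was pushed along its own lane and over the open edge, with nothing gripped or lifted.

What the last top and side pictures showed:
- **Orange caps:** cap 2 lies flat in the tray. Caps 1 and 3 stand on edge close to the tray wall next to the board. I estimate their origins are about 19 mm up, under the 36 mm limit. Cap 1's position was the same in every picture after it fell. Cap 3 was seen only once after it fell, so I did not check separately that it is at rest.
- **Blue cap:** it moved less than 1 mm by measurement.
- **Vial:** it stands upright and looks to be where it started. I judged this by eye and did not measure it again.
- **Arm:** it is clear of everything, with contact force readings of 1 N or less.

No check failed. The tool had picked up a tilt of about 1.6° by the end. I measured the gripper's clearance over the vial, at least about 7 mm, before passing it.

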